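# Complete the assortment tray: each kind in front of its own kind

## Robot

A 6-joint arm with a two-finger parallel gripper is mounted at the origin on the work surface. World frame = base frame: x ahead of the robot, y to its left, z up, the work surface at z = 0. Lengths are in m, angles in rad, forces in N, time in s.
With the tool pointing down it reaches from about 0.275 to 0.825 m from the base axis. Payload 4.9 kg.
Tool frame: the origin (TCP) lies midway between the tips of the shut fingers; the grasp point (between the pads) lies 19 mm behind it (bot.grip_depth is the distance from the TCP to the grasp point, in m); z points along the fingers, y is the line along which they close (so a half turn about z gives the same grasp; the last joint's range is limited). The gripper opens to 85 mm and grips with 20 to 120 N. Pads are 22 mm wide; open, the fingers measure 114 mm over their backs; the gripper's body (76 mm by 85 mm) begins 54 mm behind the grasp point. The pads swing forward as they close: fully open they stand 13 mm farther back than shut.
Start: joints at [1.167, 0.326, -0.193, 1.052, 0, 1.437], TCP at [0.147, 0.53, 0.231] pointing down, gripper open.
Joint ranges: [-2.65, 2.65], [-0.97, 1.79], [-1.3, 1.35], [-1.93, 2.1], [-1.47, 1.37], [-3.14, 3.14]. Speed limits (rad/s): [2.57, 2.57, 3.14, 3.14, 3.14, 3.14].

## Interface

Orientations are given as a unit quaternion [w, x, y, z].
In Python, from cell import bot gives the robot as it stands. Calls block until the motion is done:
- bot.move_pose(position, orientation): joint-space move of the TCP to a pose.
- bot.move_linear(position, speed=0.15, rotation=None, until_force=None): straight line of the TCP; rotation=None keeps the orientation; speed is the mean speed in m/s. With until_force (N) it stops when the force on the tool has changed by that much, and returns True; else False.
- bot.goto_joints(angles): joint-space move.
- bot.set_gripper(opening, grasp_force=None): opening from 0.0 (shut) to 1.0 (fully open); grasp_force is the grip in N (None keeps the last); returns when the fingers have stopped.
- bot.wait(seconds).
- bot.solve_ik(position, orientation): joint angles nearest the present ones, or None.
- bot.camera(name): name is "scene" or "top" or "wrist"; returns the picture (420x560x3 uint8, red, green, blue); there is no depth.
- bot.calibration(name): a dict with "mtx" (3x3 intrinsics, pixels), "k1" (the pictures are not rectified: a ray, as slopes to the right and down, at radius r is drawn at 1 + k1 r^2 times it, then the intrinsics apply), "extrinsics" (4x4, takes a point from world to camera coordinates); the wrist camera has in their place "hand_eye" (4x4, takes a point from camera to tool coordinates, whose origin is the TCP and whose axes are the flange's). Camera axes: x right, y down, z forward; pixel columns grow to the right and rows downward; lengths in m; the calibration is good to about 2 mm. A picture is of the moment at which its call begins: read the wrist's pose just before it. calibration takes no time and is no camera call.
A pose or a line that the arm cannot do raises bot.PlanningError and nothing moves.
- bot.close_job(): hands the job in; it is judged then, once.
Trained networks look in the newest picture that a camera, given by its name, has taken for a name from the list of things; names that differ only in an ending like _2 or _b are one class to them, and where a whole thing is asked for, a point or a joint stands for the part that bears it (a point fixed in the world has none). Each returns a list of dicts, best first, with "confidence" (0 to 1); they miss things now and then, are a little off and sometimes report something else, mostly with a low value. They report only what shows in the picture. A call takes as long as a camera call. They do not tell look-alikes from the thing itself.
- bot.search_frame(camera, thing): "bbox" ([left, top, width, height] in pixels, round what is visible of it).
Readings, each from a call of its own:
- bot.read_clock(): time.
- bot.read_joint_positions(): joint angles.
- bot.read_joint_vel(): joint speeds.
- bot.read_joint_efforts(): joint torques, N m.
- bot.read_position(): TCP position.
- bot.read_tool_rot(): TCP orientation.
- bot.read_ft_force(): force on the tool from outside, world axes, zero at the start.
- bot.read_moment(): the same for the moment, N m.
- bot.read_gripper_width(): opening from 0.0 (shut) to 1.0 (fully open).
- bot.read_finger_force(): force on a finger pad.
Only numpy, scipy, OpenCV 4.12 (cv2) and the standard library are available. Lean on these libraries where they do the work, as an engineer would, in place of code of your own. Each camera call takes 0.05 s, during which the arm holds its last target. There are 200 camera calls.

## Task

The back row of the cardboard tray (the row farther from the robot) is already packed; fill the empty front row from the loose goods, so that each column holds one kind: the round bottle in the cell directly in front of the packed round bottle, the square flask in front of the packed square flask, and the two low jars stacked one squarely on top of the other in the cell in front of the packed stack of jars. All stand upright on the floor of their cells; they are glass, so set them down and do not let them fall. Do not upset what is already packed or knock over the open drink can.

Things in the scene. Friction and masses are not known exactly. Their poses are not given: they have to be found in the camera images.
- tray: Fixed brown cardboard tray, 196 (x) by 274 mm (y); walls 4 mm thick, 34 high; floor 4 thick; 4 mm dividers, tops 28 mm up, make six open cells 92 (x) by 86 mm. Origin: centre of the underside, on the table. x points from the front to the back row (away from the robot, turned up to 0.25 rad), y along the rows. Cell centres: front (empty) row x -48, back row x +48; columns y -90, 0, +90 mm.
- bottle: Loose round amber bottle, black cap, 156 mm tall: body 62 mm across up to 93 high, shoulders narrowing to a 28 mm neck at 120, cap 36 mm across from 126 to 156. About 0.36 kg. Origin: centre of the underside; z up. Stands on the table to the right (-y) of the tray.
- flask: Loose square amber flask, black cap, 118 mm tall: body 56 by 56 mm (sides along its x and y) up to 72 high, shoulders to 86, neck 30 mm across, cap 36 mm across from 90 to 118. About 0.30 kg. Origin: centre of the underside; z up. Stands to the right of the tray.
- jar_a: Loose low straight-sided round amber glass jar with a flat black lid, 56 mm across all the way up and 50 mm tall (lid: the top 14 mm); flat top and flat foot. About 0.18 kg. Origin: centre of the underside; z up. Stands to the right of the tray. Same as jar_b: either may be the lower.
- jar_b: The second loose low jar, the same in all as jar_a.
- bottle_packed: Round bottle, the same as 'bottle', already standing loose in one of the three back cells of the tray, on its floor (4 mm above the table). Origin: centre of the underside.
- flask_packed: Square flask, the same as 'flask', already standing loose in another back cell, sides roughly along the tray's. Origin: centre of the underside.
- jar_packed_lower: Low jar, the same as 'jar_a', standing on the floor of the remaining back cell, under jar_packed_upper. Origin: centre of the underside.
- jar_packed_upper: Low jar, the same as 'jar_a', standing on the lid of jar_packed_lower. Origin: centre of the underside, 50 mm above that of the lower jar.
- can: Opened drink can, green band, 58 mm across, 115 mm tall, standing among the loose goods; not part of the job. 0.25 kg. Origin: centre of the underside. A paper label roll (68 mm across, 45 tall) and a steel tumbler (64 across, 85 tall) also stand among the goods; all are 90 mm or more apart, centre to centre.
There are look-alikes about, which are no part of the job. What is shaped like the bottle_packed but purple or red is not meant. What is shaped like the jar_packed_upper but pink is not meant.

How it is judged:
At the end, for the whole second after the job is handed in: Bottle, flask and lower jar upright (0.12 rad) on the floor of the front cell (22 mm from its centre along each axis) in the column of their packed kind; second jar on the first, axes within 12 mm; packed goods still upright in their row, jars stacked; can upright; goods released, at rest (x of bottle in the frame of tray between -0.07 and -0.026 m and z of bottle in the frame of tray between 0 and 0.012 m and angle between each of bottle, flask, bottle_packed, flask_packed, jar_packed_lower, can's own z axis and vertical below 0.12 rad and ((y of bottle in the frame of tray between -0.112 and -0.068 m and y of bottle_packed in the frame of tray between -0.112 and -0.068 m) or (y of bottle in the frame of tray between -0.022 and 0.022 m and y of bottle_packed in the frame of tray between -0.022 and 0.022 m) or (y of bottle in the frame of tray between 0.068 and 0.112 m and y of bottle_packed in the frame of tray between 0.068 and 0.112 m)) and x of flask in the frame of tray between -0.07 and -0.026 m and z of flask in the frame of tray between 0 and 0.012 m and ((y of flask in the frame of tray between -0.112 and -0.068 m and y of flask_packed in the frame of tray between -0.112 and -0.068 m) or (y of flask in the frame of tray between -0.022 and 0.022 m and y of flask_packed in the frame of tray between -0.022 and 0.022 m) or (y of flask in the frame of tray between 0.068 and 0.112 m and y of flask_packed in the frame of tray between 0.068 and 0.112 m)) and x of bottle_packed in the frame of tray between 0.026 and 0.07 m and z of bottle_packed in the frame of tray between 0 and 0.012 m and x of flask_packed in the frame of tray between 0.026 and 0.07 m and z of flask_packed in the frame of tray between 0 and 0.012 m and x of jar_packed_lower in the frame of tray between 0.026 and 0.07 m and z of jar_packed_lower in the frame of tray between 0 and 0.012 m and horizontal distance between jar_packed_lower and jar_packed_upper below 0.018 m and z of jar_packed_upper in the frame of tray between 0.046 and 0.062 m and linear speed of each of bottle, flask, jar_a, jar_b below 0.02 m/s and contact force between each of bottle, flask, jar_a, jar_b and the fingers below 0.2 N and ((x of jar_a in the frame of tray between -0.07 and -0.026 m and z of jar_a in the frame of tray between 0 and 0.012 m and angle between each of jar_a, jar_b's own z axis and vertical below 0.12 rad and ((y of jar_a in the frame of tray between -0.112 and -0.068 m and y of jar_packed_lower in the frame of tray between -0.112 and -0.068 m) or (y of jar_a in the frame of tray between -0.022 and 0.022 m and y of jar_packed_lower in the frame of tray between -0.022 and 0.022 m) or (y of jar_a in the frame of tray between 0.068 and 0.112 m and y of jar_packed_lower in the frame of tray between 0.068 and 0.112 m)) and horizontal distance between jar_a and jar_b below 0.012 m and z of jar_b in the frame of tray between 0.046 and 0.062 m) or (x of jar_b in the frame of tray between -0.07 and -0.026 m and z of jar_b in the frame of tray between 0 and 0.012 m and angle between each of jar_b, jar_a's own z axis and vertical below 0.12 rad and ((y of jar_b in the frame of tray between -0.112 and -0.068 m and y of jar_packed_lower in the frame of tray between -0.112 and -0.068 m) or (y of jar_b in the frame of tray between -0.022 and 0.022 m and y of jar_packed_lower in the frame of tray between -0.022 and 0.022 m) or (y of jar_b in the frame of tray between 0.068 and 0.112 m and y of jar_packed_lower in the frame of tray between 0.068 and 0.112 m)) and horizontal distance between jar_b and jar_a below 0.012 m and z of jar_a in the frame of tray between 0.046 and 0.062 m))); the robot touches nothing.
It fails at once if something already packed is upset or pushed out of its cell (tilted over 0.35 rad or moved over 40 mm) (angle between any of bottle_packed, flask_packed, jar_packed_lower, jar_packed_upper's own z axis and vertical above 0.35 rad or distance of any of bottle_packed, flask_packed, jar_packed_lower, jar_packed_upper from where it was at the start of the episode above 0.04 m).
It fails at once if the drink can is knocked over (tilted over 0.4 rad) (angle between can's own z axis and vertical above 0.4 rad).
It fails at once if one of the glass goods is let fall (moving faster than 0.6 m/s, a free fall of about 18 mm, while not in the fingers) ((linear speed of bottle above 0.6 m/s and contact force between bottle and the fingers below 0.1 N) or (linear speed of flask above 0.6 m/s and contact force between flask and the fingers below 0.1 N) or (linear speed of jar_a above 0.6 m/s and contact force between jar_a and the fingers below 0.1 N) or (linear speed of jar_b above 0.6 m/s and contact force between jar_b and the fingers below 0.1 N)).
It also fails if it takes over 115 s, if anything falls off the work surface, if the arm or the gripper's body presses on something with over 40 N, if the wrist force passes 120 N, or if a joint passes its speed limit or range.

## Working session

There is one attempt and no reset: what is moved stays moved. The work goes in short steps, each a Python script; the robot and the scene stay as the last script left them, time stands still between calls to the robot, and variables do not carry over. Pictures are saved under pics/ and viewed, at most 14 in all, crops included, and the job is handed in when it is done.

```bash
mkdir -p pics; ls; python3 - <<'E'
from cell import bot
import cv2,numpy as np
np.set_printoptions(precision=4,suppress=True)
for c in ("scene","top"):
    im=bot.camera(c); cv2.imwrite(f"pics/{c}0.png",im[:,:,::-1])
    k=bot.calibration(c); print(c,k["mtx"],k["k1"]); print(np.array(k["extrinsics"]))
    for t in ("bottle","flask","jar_a","can","tray"):
        print(t,[(np.round(d["bbox"]).tolist(),round(d["confidence"],2)) for d in bot.search_frame(c,t)])
print(bot.calibration("wrist"),bot.read_tool_rot(),bot.read_clock())
E
```

```text
pics
scene [[504.033    0.     267.7658]
 [  0.     504.033  209.691 ]
 [  0.       0.       1.    ]] 0.005880952979869457
[[-0.144   0.9896  0.0033  0.1305]
 [ 0.6687  0.0998 -0.7368 -0.3651]
 [-0.7294 -0.1039 -0.6761  1.6548]
 [ 0.      0.      0.      1.    ]]
bottle [([212.0, 182.0, 25.0, 71.0], 0.76), ([303.0, 183.0, 30.0, 61.0], 0.34)]
flask [([165.0, 163.0, 27.0, 48.0], 0.87)]
jar_a [([123.0, 176.0, 25.0, 29.0], 0.8), ([229.0, 185.0, 11.0, 21.0], 0.45)]
can [([177.0, 128.0, 29.0, 51.0], 0.98), ([122.0, 176.0, 25.0, 27.0], 0.62)]
tray [([289.0, 189.0, 136.0, 87.0], 0.7)]
top [[440.1857   0.     277.5016]
 [  0.     440.1857 210.3394]
 [  0.       0.       1.    ]] 0.03577091577764493
[[ 0.0393 -0.9992  0.0011 -0.0448]
 [-0.9778 -0.0386 -0.206   0.614 ]
 [ 0.2059  0.0071 -0.9786  1.0973]
 [ 0.      0.      0.      1.    ]]
bottle [([307.0, 177.0, 30.0, 35.0], 0.77)]
flask [([359.0, 228.0, 27.0, 26.0], 0.94)]
jar_a [([407.0, 228.0, 23.0, 23.0], 0.87), ([314.0, 228.0, 24.0, 22.0], 0.86)]
can [([362.0, 270.0, 29.0, 26.0], 0.79), ([172.0, 191.0, 18.0, 17.0], 0.32)]
tray [([149.0, 171.0, 116.0, 89.0], 0.65)]
{'mtx': array([[327.8085,   0.    , 286.5574],
       [  0.    , 327.8085, 209.6101],
       [  0.    ,   0.    ,   1.    ]]), 'k1': -0.07617297823799794, 'hand_eye': array([[-0.0005, -0.9656, -0.2601,  0.0643],
       [ 1.    , -0.0003, -0.0006,  0.    ],
       [ 0.0005, -0.2601,  0.9656, -0.1428],
       [ 0.    ,  0.    ,  0.    ,  1.    ]])} [0.     0.1345 0.9909 0.    ] 0.6
```

```bash
python3 - <<'E'
import cv2
a=cv2.imread("pics/top0.png")[150:320,120:460]; cv2.imwrite("pics/t1.png",cv2.resize(a,None,fx=2.35,fy=2.35,interpolation=cv2.INTER_CUBIC))
a=cv2.imread("pics/scene0.png")[110:310,110:440]; cv2.imwrite("pics/s1.png",cv2.resize(a,None,fx=2.4,fy=2.4,interpolation=cv2.INTER_CUBIC))
E
```

```text
(no output)
```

View pics/t1.png

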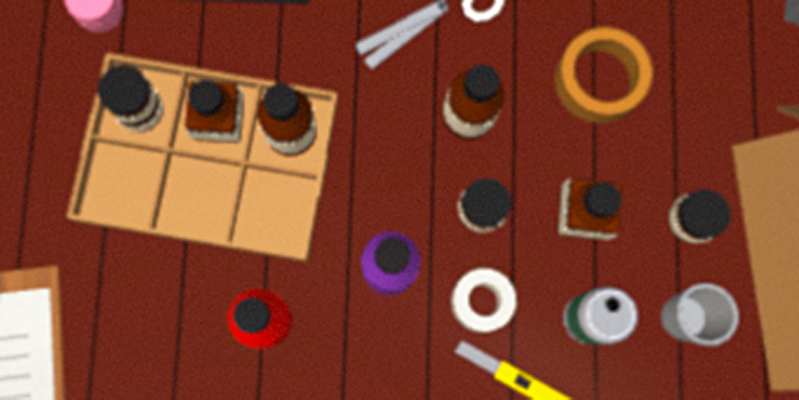

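View pics/s1.png

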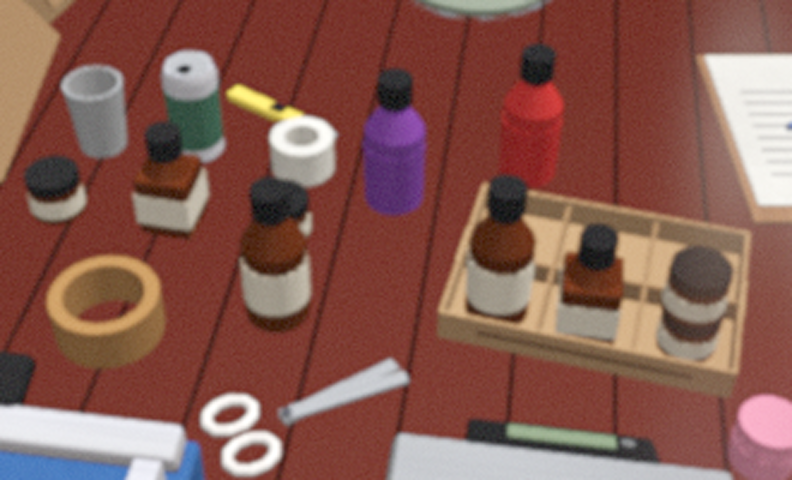

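The top crop shows the packed columns left to right (+y to -y) as jar stack, flask and bottle. The loose bottle is at crop (475,100), jars at (486,203) and (702,215), and the flask at (590,208). The can, tumbler and roll are in the row nearest the robot, and the purple and red bottles are look-alikes. I'll fit the dark caps in both fixed cameras.

```bash
cat > h.py <<'E'
from cell import bot
import cv2,numpy as np
from scipy.optimize import least_squares
from scipy.spatial.transform import Rotation as R
np.set_printoptions(precision=4,suppress=True)
def cam(name):
    k=bot.calibration(name)
    if name!="wrist": return k["mtx"],k["k1"],np.array(k["extrinsics"])
    T=np.eye(4); T[:3,:3]=R.from_quat(np.roll(bot.read_tool_rot(),-1)).as_matrix(); T[:3,3]=bot.read_position()
    return k["mtx"],k["k1"],np.linalg.inv(T@k["hand_eye"])
def proj(c,P):
    m,k1,E=c; q=np.atleast_2d(P)@E[:3,:3].T+E[:3,3]; s=q[:,:2]/q[:,2:]
    s=s*(1+k1*(s**2).sum(1,keepdims=True)); return s*[m[0,0],m[1,1]]+[m[0,2],m[1,2]]
A=np.linspace(0,2*np.pi,40,endpoint=False)
def cyl(x,y,r,z0,z1): return np.array([[x+r*np.cos(a),y+r*np.sin(a),z] for z in(z0,z1) for a in A])
def cen(p):
    h=cv2.convexHull(p.astype(np.float32)); m=cv2.moments(h); return np.array([m["m10"]/m["m00"],m["m01"]/m["m00"]]),m["m00"]
def fit(c,uv,dims,x0=(0.5,0)):
    return least_squares(lambda v:cen(proj(c,cyl(*v,*dims)))[0]-uv,x0).x
CAP=dict(bottle=(.018,.126,.156),flask=(.018,.090,.118),jar=(.028,.036,.050))
def blob(im,uv,thr=62):
    "dark grey connected blob nearest uv: centroid, area"
    m=((im.max(2)<thr)&(im.max(2).astype(int)-im.min(2)<25)).astype(np.uint8)
    m=cv2.morphologyEx(m,cv2.MORPH_OPEN,np.ones((2,2)))
    n,l,s,ce=cv2.connectedComponentsWithStats(m)
    i=1+min(range(n-1),key=lambda i:np.hypot(*(ce[i+1]-uv))+(100 if s[i+1,4]<25 else 0)); return ce[i],s[i,4]
def down(yaw): # tool z down, tool x at angle yaw in world (closing line at yaw+90deg)
    M=np.array([[np.cos(yaw),np.sin(yaw),0],[np.sin(yaw),-np.cos(yaw),0],[0,0,-1]]); return np.roll(R.from_matrix(M).as_quat(),1)
E
python3 - <<'E'
from h import *
im=bot.camera("top"); c=cam("top")
f=lambda p:np.array(p)/2.35+[120,150]
for n,t,p,dz in [("bottle","bottle",(482,83),0),("flask","flask",(602,200),0),("jarA","jar",(486,203),0),("jarB","jar",(702,215),0),
 ("bP","bottle",(281,102),.004),("fP","flask",(207,98),.004),("jP","jar",(125,92),.054)]:
    uv,a=blob(im,f(p)); d=np.array(CAP[t])+[0,dz,dz]; v=fit(c,uv,d); print(n,v,"px",uv,a,"pred area",cen(proj(c,cyl(*v,*d)))[1])
C=np.array([f(p) for p in[(105,53),(337,93),(307,260),(68,217)]])
loc=np.array([[.098,.137],[.098,-.137],[-.098,-.137],[-.098,.137]])
def res(v):
    r=np.array([[np.cos(v[2]),-np.sin(v[2])],[np.sin(v[2]),np.cos(v[2])]]); P=np.c_[loc@r.T+v[:2],np.full(4,.034)]; return (proj(c,P)-C).ravel()
s=least_squares(res,(.6,.2,0)); print("tray",s.x,s.fun)
r=np.array([[np.cos(s.x[2]),-np.sin(s.x[2])],[np.sin(s.x[2]),np.cos(s.x[2])]])
for y in(-.09,0,.09): print(r@[-.048,y]+s.x[:2], r@[.048,y]+s.x[:2])
E
```

```text
bottle [ 0.6652 -0.1378] px [325.4767 186.064 ] 172 pred area 208.08113355981186
flask [ 0.5518 -0.2725] px [376.9107 235.6131] 168 pred area 203.48905798001215
jarA [ 0.5534 -0.1559] px [327.6317 236.7429] 315 pred area 366.967508665286
jarB [ 0.5503 -0.3997] px [420.2282 241.6486] 333 pred area 392.67957151681185
bP [0.6354 0.0718] px [240.4132 194.0599] 167 pred area 207.22558540990576
fP [0.6458 0.1572] px [208.3758 192.3376] 157 pred area 196.02615447621793
jP [0.6535 0.2498] px [173.3676 189.1941] 340 pred area 398.9151664667297
tray [ 0.5995  0.1692 -0.133 ] [ 0.6166  0.2709  0.0064 -0.1172 -0.4326 -0.4135 -0.1691  0.2916]
[0.5399 0.0864] [0.6351 0.0737]
[0.5519 0.1756] [0.647  0.1629]
[0.5638 0.2648] [0.659  0.2521]
```

```bash
cat >> h.py <<'E'
def look(tag,goods):
    c=cam("wrist"); im=bot.camera("wrist"); cv2.imwrite(f"pics/{tag}.png",im[:,:,::-1]); out={}
    for n,t,xy,dz in goods:
        d=np.array(CAP[t])+[0,dz,dz]; uv0,a0=cen(proj(c,cyl(*xy,*d)))
        uv,a=blob(im,uv0); out[n]=fit(c,uv,d,xy); print(n,out[n],"uv",uv,"from",uv0,"area",a,"pred",round(a0))
    return c,im,out
LOOSE=[("bottle","bottle",(.665,-.138),0),("flask","flask",(.552,-.2725),0),("jarA","jar",(.553,-.156),0),("jarB","jar",(.550,-.400),0)]
PACK=[("bP","bottle",(.635,.072),.004),("fP","flask",(.646,.157),.004),("jP","jar",(.653,.250),.054)]
E
python3 - <<'E'
from h import *
bot.move_pose([.46,.16,.28],down(np.pi-.133)); 
print(bot.read_joint_positions(),bot.read_clock())
c,im,_=look("w_tray",PACK)
r=lambda a:np.array([[np.cos(a),-np.sin(a)],[np.sin(a),np.cos(a)]])
loc=np.array([[.098,.137],[.098,-.137],[-.098,-.137],[-.098,.137]])
u=proj(c,np.c_[loc@r(-.133).T+[.5995,.1692],np.full(4,.034)]); print(u)
im=im.copy(); 
for p in u: cv2.circle(im,tuple(int(round(x)) for x in p),3,(0,255,0),1)
bot.move_pose([.46,-.24,.28],down(np.pi)); 
c,i2,_=look("w_loose",LOOSE); print(bot.read_clock(),bot.read_joint_positions())
cv2.imwrite("pics/w1.png",np.hstack([im,])[:,:,::-1]);
E
```

```text
[ 0.1842  0.1793 -0.2622  1.1295  0.0003  0.3162] 2.425
bP [0.6319 0.1376] uv [286.782 364.283] from [224.3607 372.9405] area 53311 pred 1488
fP [0.6637 0.1334] uv [286.782 364.283] from [305.2876 349.5831] area 53311 pred 1157
jP [0.674 0.132] uv [286.782 364.283] from [383.9966 337.9972] area 53311 pred 1859
[[402.5804 342.7816]
 [208.5809 343.4065]
 [197.7279 208.859 ]
 [418.7444 208.9951]]
bottle [ 0.6969 -0.0673] uv [440.1965 403.8319] from [381.1172 383.8588] area 458 pred 1419
flask [ 0.5559 -0.2703] uv [257.5168 277.1704] from [255.3819 273.8515] area 1074 pred 1216
jarA [ 0.5579 -0.1531] uv [355.6108 255.5997] from [353.5313 252.0019] area 1534 pred 1671
jarB [ 0.5998 -0.4262] uv [143.3704 284.4815] from [158.6752 249.1727] area 27 pred 1675
4.0083 [-0.6212  0.2395 -0.1853  1.1461  0.0003 -0.6229]
```

View pics/w1.png

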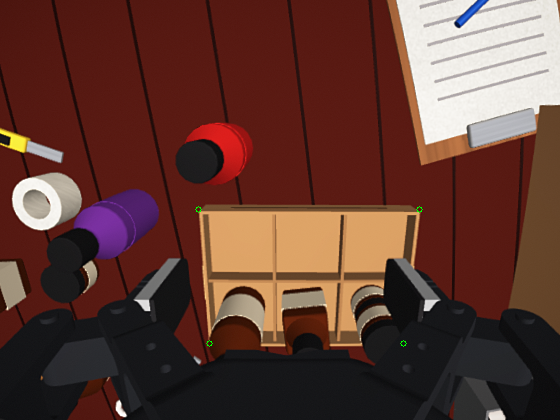

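View pics/w_loose.png

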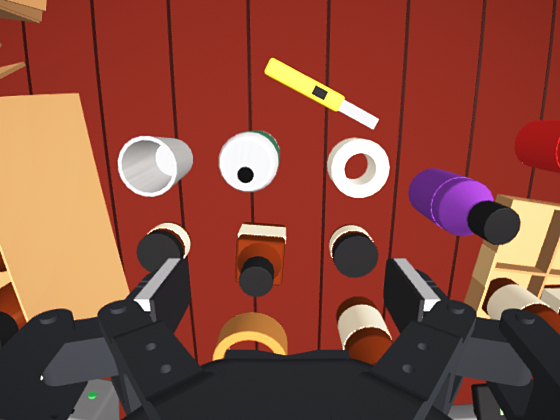

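The tray corner overlay lies on the tray. In the wrist picture the jars are at (353,254) and (160,248) and the flask cap at (257,277), so top and wrist positions agree within about 4 mm. I'll use the average and take the jars first.

```bash
cat >> h.py <<'E'
TY=-.133
def cell_xy(x,y): return np.array([np.cos(TY)*x-np.sin(TY)*y,np.sin(TY)*x+np.cos(TY)*y])+[.5995,.1692]
def pick(xy,h,op,carry):
    bot.set_gripper(op); bot.move_pose([*xy,h+.09],down(np.pi)); bot.move_linear([*xy,h],speed=.12)
    bot.set_gripper(0,grasp_force=50); print("grip",bot.read_gripper_width(),bot.read_finger_force())
    bot.move_linear([*xy,carry],speed=.2); print("lifted",bot.read_gripper_width(),bot.read_finger_force())
def place(xy,h,foot,carry,rel):
    z=foot+h
    bot.move_pose([*xy,carry],down(np.pi+TY)); bot.move_linear([*xy,z+.015],speed=.15)
    hit=bot.move_linear([*xy,z-.006],speed=.02,until_force=4); print("contact",hit,bot.read_position(),"expected z",z)
    bot.set_gripper(rel); bot.wait(.2); p=bot.read_position(); bot.move_linear([p[0],p[1],carry],speed=.12); print("t",bot.read_clock())
E
python3 - <<'E'
from h import *
pick((.556,-.1545),.022,.85,.21)
place(cell_xy(-.048,.084),.022,.004,.21,.77)
cv2.imwrite("pics/p1.png",bot.camera("scene")[110:310,110:440,::-1].repeat(2,0).repeat(2,1))
E
```

```text
grip 0.6373241006190986 53.05729866027832
lifted 0.6426525652939125 52.95444130897522
contact True [0.5629 0.2588 0.0274] expected z 0.026
t 13.1
```

View pics/p1.png

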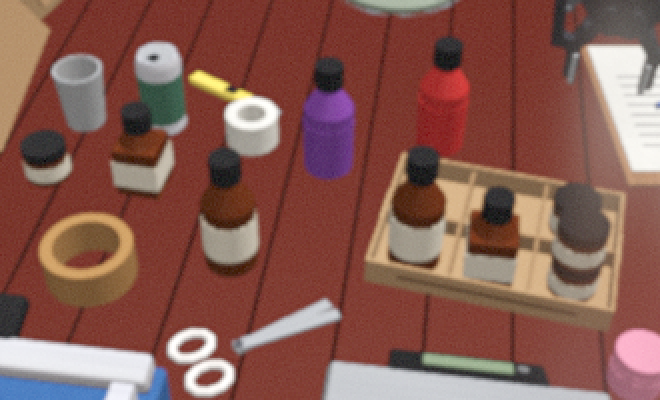

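The first jar stands in its front cell, seen behind the packed stack at about (577,210). I'll measure it with the wrist camera before stacking.

```bash
python3 - <<'E'
from h import *
bot.move_pose([.44,.24,.25],down(np.pi+TY))
x,y=cell_xy(-.048,.084); print(x,y); look("q1",[("low","jar",(x,y),.004)])
bot.move_pose([.44,-.40,.25],down(np.pi))
look("q2",[("jarB","jar",(.552,-.399),0)])
E
```

```text
0.563063002768226 0.2588233520502982
low [0.5639 0.2592] uv [316.9505 284.6458] from [316.5687 284.0234] area 1776 pred 1883
jarB [ 0.5548 -0.3979] uv [287.9781 278.8815] from [287.0567 276.7277] area 1738 pred 1874
```

```bash
python3 - <<'E'
from h import *
pick((.5545,-.398),.022,.85,.25)
place((.5635,.259),.022,.054,.25,.77)
bot.move_pose([.44,.24,.30],down(np.pi+TY))
look("q3",[("up","jar",(.5635,.259),.054)])
E
```

```text
grip 0.641134789390473 53.58337551355362
lifted 0.6400597986108664 53.108778297901154
contact True [0.5633 0.259  0.0776] expected z 0.076
t 25.9167
up [0.5632 0.2598] uv [317.4206 284.0287] from [316.8063 284.3577] area 1776 pred 1883
```

View pics/q3.png

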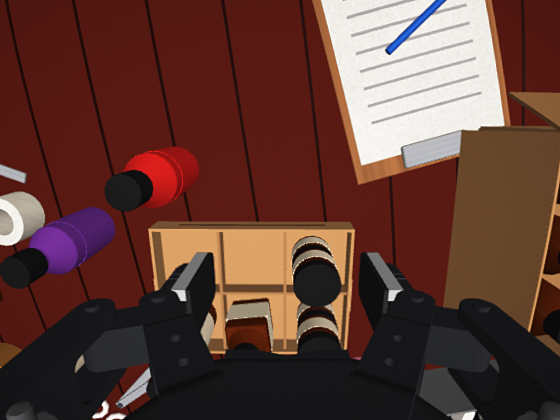

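The stack stands squarely, with its lid at (317,284). The flask and then the bottle are next.

```bash
python3 - <<'E'
from h import *
pick((.554,-.2715),.088,.7,.285)
place(cell_xy(-.048,0),.088,.004,.285,.65)
bot.move_pose([.54,-.137,.30],down(np.pi))
_,_,o=look("q4",[("bottle","bottle",(.667,-.137),0)])
E
```

```text
grip 0.40564075374096453 49.54299867153168
lifted 0.4071219202803877 50.01043975353241
contact True [0.5517 0.1757 0.0931] expected z 0.092
t 37.0833
bottle [ 0.6698 -0.1353] uv [287.7037 314.1369] from [286.0956 311.8148] area 1198 pred 1351
```

View pics/q4.png

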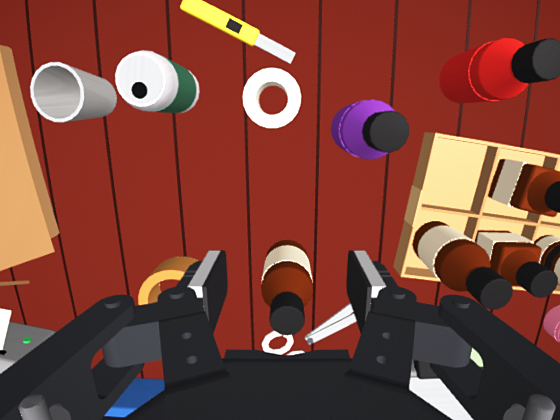

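The flask stands in the middle front cell and the loose bottle's cap is at (287,314).

```bash
python3 - <<'E'
from h import *
pick((.669,-.136),.123,.7,.31)
place(cell_xy(-.048,-.088),.123,.004,.31,.65)
bot.move_pose([.40,.0,.35],down(np.pi))
im=bot.camera("top");c=cam("top")
for n,t,xy,dz in [("bottle","bottle",cell_xy(-.048,-.088),.004),("flask","flask",cell_xy(-.048,0),.004),("jar","jar",cell_xy(-.048,.084),.054)]+PACK:
    d=np.array(CAP[t])+[0,dz,dz]; uv,a=blob(im,cen(proj(c,cyl(*xy,*d)))[0]); print(n,xy,fit(c,uv,d))
a=im[150:320,120:460,::-1]; cv2.imwrite("pics/e1.png",a.repeat(2,0).repeat(2,1))
a=bot.camera("scene")[110:310,110:440,::-1]; cv2.imwrite("pics/e2.png",a.repeat(2,0).repeat(2,1)); print(bot.read_clock())
E
```

```text
grip 0.40617724423448154 50.350191593170166
lifted 0.407035764760275 50.05262911319733
contact True [0.5401 0.0885 0.1283] expected z 0.127
t 46.7333
bottle [0.5403 0.0883] [0.5425 0.1674]
flask [0.5519 0.1756] [0.5484 0.1743]
jar [0.5631 0.2588] [0.5573 0.2562]
bP (0.635, 0.072) [0.6355 0.0715]
fP (0.646, 0.157) [0.6457 0.1571]
jP (0.653, 0.25) [0.6534 0.2497]
47.55
```

View pics/e1.png

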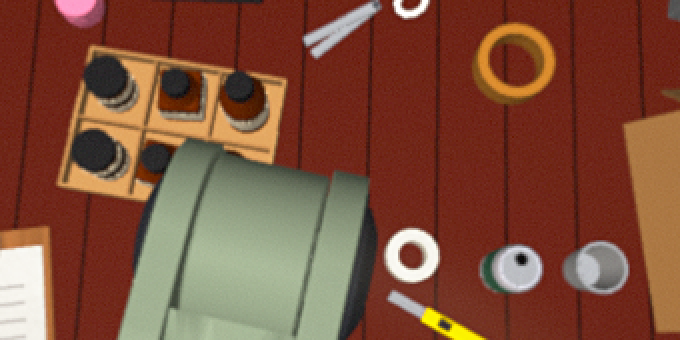

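View pics/e2.png

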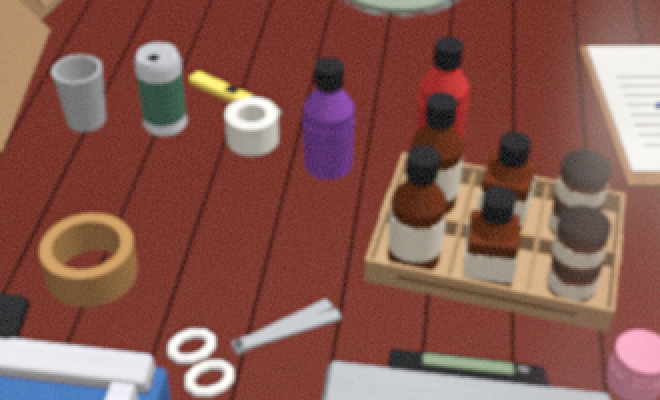

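All goods stand upright in matching columns: the bottle is at (437,140) in the scene picture, the flask at (512,170) and the stack at (583,180). The packed row is unmoved and the can stands, so I'm handing in.

```bash
python3 -c "
from cell import bot
print(bot.close_job())"
```

```text
the job is handed in; nothing more can be done
None
```

The job is handed in at about 48 s on the robot's clock: the bottle, the flask and the stacked jars stand upright in front of their packed kinds, with the packed row and the can undisturbed in the last pictures; the hand-in returned no verdict.

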